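# Close the jars and the tilt-out bin

### The arm

A 6-joint arm with a two-finger parallel gripper is mounted at the origin on the work surface. World frame = base frame: x ahead of the robot, y to its left, z up, the work surface at z = 0. Lengths are in m, angles in degrees, forces in N, time in s.
With the tool pointing down it reaches from about 0.3 to 0.75 m from the base axis. Payload 8.5 kg.
Tool frame: the origin (TCP) lies on the centre line of the jaws, within the pads' length; the fingertips stand 17 mm ahead of it and the grasp point (between the pads) lies 2 mm behind it; z points along the fingers, y is the direction in which the jaws open and shut (so a half turn about z gives the same grasp; the last joint's range is limited). The gripper opens to 85 mm and grips with 20 to 120 N. Pads are 22 mm wide; open, the fingers measure 114 mm over their backs; the gripper's body (76 mm by 85 mm) begins 54 mm behind the grasp point. The pads swing forward as they close: fully open they stand 13 mm farther back than shut.
Start: joints at [58.539, 21.807, 74.336, -0, 83.858, -12.336], TCP at [0.18, 0.52, 0.248] pointing down, gripper open.
Joint ranges: [-178.18, 178.18], [-50.72, 133.34], [12.68, 142.11], [-81.47, 261.47], [9.98, 163.14], [-165.26, 165.26]. Speed limits (degrees/s): [136.94, 136.94, 180, 180, 180, 180].

### API

Orientations are given as a 3x3 rotation matrix whose columns are the frame's x, y, z axes.
In Python, from rig import env, imaging, close_job gives the robot as it stands.
- The arm moves only by the tool step_arm, never from a script. Its argument "steps" is one flat list of numbers, 7 for each row, row after row: the opening, from 0 (shut) to 1 (fully open), then the shift along the tool's x, y, z as a fraction of full scale, then the turn, a rotation vector about the tool's x, y, z as a fraction of full scale. A call has 1 to 10 rows; each row is the pose to reach, as a shift and turn from the pose commanded when the call began, along the tool's axes at that moment; what a row does not reach only later rows make up. Full scale, the value 1, is 0.3 m for a shift and 45 degrees for a turn. A row lasts 1/10 s, in which the tool goes at most 50 mm and 8.59 degrees, less where a joint would pass 70% of its speed; a pose out of reach is approached as far as the arm can. A call with a number of a shift or a turn outside -1 to 1 is refused whole. A call with a gripper value outside its range is refused whole. The fingers move at their own pace and stop on an object; "grip_force" is the grip in N (left out, the last holds). Time passes only in rows, so rows that repeat a pose let the fingers close. It gives the time, the measured TCP pose, the force and the opening at its end, in the units of the state.
- env.observe(): the state, without advancing time (a new reading comes with each control period).
- imaging.get_image(name): name is "side" or "top"; returns (picture, depth): 480x640x3 uint8, blue, green, red; 480x640 float32, m along the optical axis (not along the pixel's ray), 0 where there is no reading.
- imaging.get_calibration(name): a dict with "camera_matrix" (3x3 intrinsics, pixels), "k1" (the pictures are not rectified: a ray, as slopes to the right and down, at radius r is drawn at 1 + k1 r^2 times it, then the intrinsics apply), "world_from_camera" (4x4, takes a point from camera to world coordinates). Camera axes: x right, y down, z forward; pixel columns grow to the right and rows downward; lengths in m; the calibration is good to about 2 mm. A picture is of the moment at which its call begins. get_calibration takes no time and is no camera call.
- close_job(): hands the job in, once; it reports no verdict.
Trained networks look in the newest picture that a camera, given by its name, has taken for a name from the list of things; names that differ only in an ending like _2 or _b are one class to them, and where a whole thing is asked for, a point or a joint stands for the part that bears it (a point fixed in the world has none). Each returns a list of dicts, best first, with "score" (0 to 1); they miss things now and then, are a little off and sometimes report something else, mostly with a low value. They report only what shows in the picture. A call takes as long as a camera call.
- imaging.spot_in(camera, target): "pixel" ([column, row] in pixels, amid what is visible of it).
- imaging.regions_of(camera, target): "mask" (480x640 bool, what is visible of it) and "pixel" ([column, row] in pixels, amid what is visible of it).
- imaging.pinpoint(camera, target): "pixel" ([column, row] in pixels: a listed point, or the origin of a listed thing).
The state is a dict: "time_s": time; "q": joint angles; "qvel": joint speeds; "joint_efforts": joint torques, N m; "position": TCP position; "tool_rot": TCP orientation; "ft_force": force on the tool from outside, world axes, zero at the start; "wrist_torque": the same for the moment, N m; "grip_width": finger opening in m.
Only numpy, scipy, OpenCV 4.12 (cv2) and the standard library are available. Lean on these libraries where they do the work, as an engineer would, in place of code of your own. Each camera call takes 0.05 s, during which the arm holds its last target.

### The job

Close up this corner before the range hood is switched on, touching things only lightly with the fingertips; the black rubber pads are there to push on. Press the raised lid of the tall square jar down until it is home, then the lid of the short square jar, and then push the tilt-out bin fully shut. Leave the round jar's lid raised to air, pick nothing up, and leave the jars and everything else where they stand.

Things in the scene. Friction and masses are not known exactly. Their poses are not given: they have to be found in the camera images.
- jar_tall: Tall square jar 80 x 80 mm, empty glass walls 4 mm thick, 150 mm high without its lid, loose on the counter, about 0.6 kg. Origin at the centre of its underside, z up; x and y along its sides.
- jar_short: Short square jar 80 x 80 mm, empty glass walls 4 mm thick, 90 mm high without its lid, loose on the counter, about 0.6 kg. Origin at the centre of its underside, z up; x and y along its sides.
- jar_round: Round jar 84 mm across, empty glass walls 4 mm thick, 120 mm high without its lid, loose on the counter, about 0.6 kg. Origin at the centre of its underside, z up; x and y along its sides.
- lid_tall_top (a point): Centre of the top of the round rubber push pad (56 mm across, 12 mm high) in the middle of the tall square jar's flat wooden lid (84 x 84 mm, 14 mm thick); moves down with the lid, 188 mm above the counter with the lid raised, 176 mm with it home. The pad is springy: it gives about 1 mm for each 3 N, at most 9 mm.
- lid_short_top (a point): Centre of the top of the round rubber push pad (56 mm across, 12 mm high) in the middle of the short square jar's flat wooden lid (84 x 84 mm, 14 mm thick); moves down with the lid, 128 mm above the counter with the lid raised, 116 mm with it home. The pad is springy: it gives about 1 mm for each 3 N, at most 9 mm.
- lid_round_top (a point): Centre of the top of the round rubber push pad (56 mm across, 12 mm high) in the middle of the round jar's flat wooden lid (86 mm across, 14 mm thick); moves down with the lid, 158 mm above the counter with the lid raised, 146 mm with it home. The pad is springy: it gives about 1 mm for each 3 N, at most 9 mm.
- lid_tall (a joint): Press lid of the tall square jar: 0 = fully raised, 0.012 = pressed fully home (12 mm straight down). Metres. Grows as it is pressed, starts near 0 and stays where it is left; it takes about 3 N to start it and 6 N to bring it home.
- lid_short (a joint): Press lid of the short square jar: 0 = fully raised, 0.012 = pressed fully home (12 mm straight down). Metres. Grows as it is pressed, starts near 0 and stays where it is left; it takes about 3 N to start it and 6 N to bring it home.
- lid_round (a joint): Press lid of the round jar: 0 = fully raised, 0.012 = pressed fully home (12 mm straight down). Metres. Grows as it is pressed, starts near 0 and stays where it is left; it takes about 3 N to start it and 6 N to bring it home.
- bin (a joint): Tilt of the pale grey bin: 0 = fully shut, up to 0.6 rad = tilted out. Hinged along its bottom front edge; its top swings out to the front. It stays where it is left; about 1 to 5 N at the top edge pushes it shut.
- bin_edge (a point): Middle of the top edge of the bin's flat front panel, on its outer face; moves with the bin. The panel is 248 mm wide, 6 mm thick. Shut, it is upright and this point is 185 mm above the counter; the hinge line is 155 mm below it, 30 mm above the counter.
- bin_pad_face (a point): Middle of the outer face of the horizontal rubber push strip (200 mm long, 44 mm high, standing 12 mm proud) across the bin's front panel near its top; moves with the bin, and is 158 mm above the counter when the bin is shut. It is springy like the lids' pads (about 1 mm for each 3 N, at most 9 mm).
- shelf_edge (a point): Middle of the front edge of the fixed cedar shelf over the bin, on its underside, 276 mm above the counter and 115 mm behind the shut bin's face. Shelf 440 mm wide, 85 mm deep, with stock on it up to 390 mm above the counter.
- bin_unit: Fixed unit that carries bin and shelf: upright tiled panel 460 mm wide, 400 mm high, and the bin's housing (262 mm wide, 190 mm deep, 175 mm high). Origin on the counter under the middle of the shut bin's outer face; own x points from there back into the housing (the way the bin is pushed shut), y along its width, z up.
- olla_lid: Round stoneware olla lid, 150 mm across, 58 mm high with its knob, loose bystander. Origin at the centre of its underside.
- tong: Spring-loaded steel tong lying flat, 260 mm long, about 65 mm wide, 20 mm high, loose bystander. Origin under its middle, x along its length.
- silicone_lid: Small orange silicone lid, 74 mm across, 20 mm high with its knob, loose bystander. Origin at the centre of its underside.
- ramekin: White bowl, 84 mm across, 45 mm high, loose bystander. Origin at the centre of its underside.
- spice_can: Closed steel can, 56 mm across, 85 mm high, loose bystander. Origin at the centre of its underside.
- spoon: Wooden spoon lying flat, 220 mm long, loose bystander. Origin under its middle, x along its length.

How it is judged:
By the outcome, as a careful person would: the job done as asked, in the order asked, and still so for the second after the job is handed in, with the robot touching nothing.
It also fails if it takes over 54 s, if anything falls off the work surface, if the arm or the gripper's body presses on something with over 40 N, if the wrist force passes 120 N, or if a joint passes its speed limit or range.

## Working session

There is one attempt and no reset: what is moved stays moved. The work goes in short steps, Python scripts to look and compute and a tool call to move; the robot and the scene stay as the last step left them, time stands still between calls to the robot, and variables do not carry over. Pictures are saved under pics/ and viewed, and the job is handed in when it is done.

Besides the shell and the picture viewer there is one more tool, called after "Request:" by a JSON object that holds its "api" and its "payload". step_arm: Moves the arm, as the interface text tells. Shift numbers are shares of 0.3 m and turn numbers shares of 45 degrees, none past 1 either way. Its arguments: {"type":"object","properties":{"steps":{"type":"array","items":{"type":"number"}},"grip_force":{"type":"number"}},"required":["steps"]}

```bash
mkdir -p pics; ls; cat > h.py <<'E'
import numpy as np,cv2
from rig import env,imaging,close_job
def ray2w(cam,px,depth):
    c=imaging.get_calibration(cam);K=np.array(c["camera_matrix"]);T=np.array(c["world_from_camera"])
    d=np.array([(px[0]-K[0,2])/K[0,0],(px[1]-K[1,2])/K[1,1]]);u=d.copy()
    for _ in range(20): u=d/(1+c["k1"]*(u@u))
    return T,u
def at_depth(cam,px,dep):
    T,u=ray2w(cam,px,dep); return (T@np.array([u[0]*dep,u[1]*dep,dep,1]))[:3]
def at_z(cam,px,z):
    T,u=ray2w(cam,px,0); d=T[:3,:3]@np.array([u[0],u[1],1]);o=T[:3,3]
    return o+d*(z-o[2])/d[2]
E
python3 - <<'E'
from h import *
for n in ("side","top"):
    im,d=imaging.get_image(n);cv2.imwrite(f"pics/{n}0.png",im);np.save(f"{n}0.npy",d)
    c=imaging.get_calibration(n);print(n,np.round(c["world_from_camera"],3).tolist(),c["k1"])
    for t in ("lid_tall_top","lid_short_top","lid_round_top","bin_edge","bin_pad_face","shelf_edge","bin_unit","jar_tall","jar_short","jar_round","olla_lid","tong","silicone_lid","ramekin","spice_can","spoon"):
        for r in imaging.pinpoint(n,t)[:2]:
            p=np.array(r["pixel"]);a,b=int(round(p[0])),int(round(p[1]))
            dd=np.median(d[max(0,b-1):b+2,max(0,a-1):a+2]) if 0<=a<640 and 0<=b<480 else 0
            print(t,round(r["score"],2),np.round(p,1),np.round(at_depth(n,p,dd),3) if dd>0 else None)
print(env.observe())
E
```

```text
pics
side [[0.769, -0.494, 0.407, 0.056], [-0.64, -0.582, 0.502, -0.681], [-0.011, -0.646, -0.763, 1.207], [0.0, 0.0, 0.0, 1.0]] 0.0186456152338244
lid_tall_top 0.65 [311.9 205.7] [0.645 0.096 0.188]
lid_short_top 0.74 [271.4 289.1] [0.43  0.016 0.06 ]
lid_short_top 0.57 [313.1 249.6] [0.614 0.058 0.047]
lid_round_top 0.81 [226.3 207.6] [0.465 0.276 0.158]
bin_edge 0.63 [395.  322.2] [ 0.565 -0.319  0.169]
bin_edge 0.58 [389.2 318.6] [ 0.56  -0.304  0.172]
bin_pad_face 0.66 [391.8 324.4] [ 0.557 -0.318  0.166]
bin_pad_face 0.48 [372.9 249.8] [ 0.771 -0.04   0.013]
shelf_edge 0.78 [439.8 355.1] [ 0.519 -0.474  0.294]
bin_unit 0.84 [394.2 369.9] [ 0.391 -0.461  0.382]
jar_tall 0.95 [313.4 249.9] [0.614 0.057 0.047]
jar_short 0.82 [269.4 291.3] [0.423 0.016 0.056]
jar_round 0.84 [236.4 242.4] [0.45  0.225 0.056]
olla_lid 0.86 [264.4 202.7] [0.624 0.329 0.031]
tong 0.63 [373.6 251.9] [ 0.768 -0.047  0.013]
silicone_lid 0.55 [344.8 282. ] [ 0.622 -0.078  0.02 ]
silicone_lid 0.43 [312.4 250.2] [0.611 0.058 0.047]
ramekin 0.84 [204.5 221.6] [0.428 0.385 0.03 ]
spice_can 0.71 [343.5 282.9] [
[... 1396 characters left out ...]
95141e-04,
        8.38577423e+01, -1.23351935e+01]), 'qvel': array([ 0.03320078,  0.04026003, -0.04317706,  0.07663415, -0.05033258,
        0.0816266 ]), 'joint_efforts': array([ 2.59822300e-04, -4.48325121e+01, -2.31463999e+01, -2.00714549e-04,
        5.56042251e-04, -3.31271224e-06]), 'position': array([0.18019697, 0.51962538, 0.24831718]), 'tool_rot': array([[-9.44797614e-01,  3.27654495e-01, -9.05522010e-06],
       [ 3.27654495e-01,  9.44797614e-01, -8.91757700e-06],
       [ 5.63346616e-06, -1.13922890e-05, -1.00000000e+00]]), 'ft_force': array([-0.56456446,  0.07922921,  0.52259637]), 'wrist_torque': array([ 0.05154142,  0.00815025, -0.02043199]), 'grip_width': 0.08539632642960117}
```

View pics/side0.png

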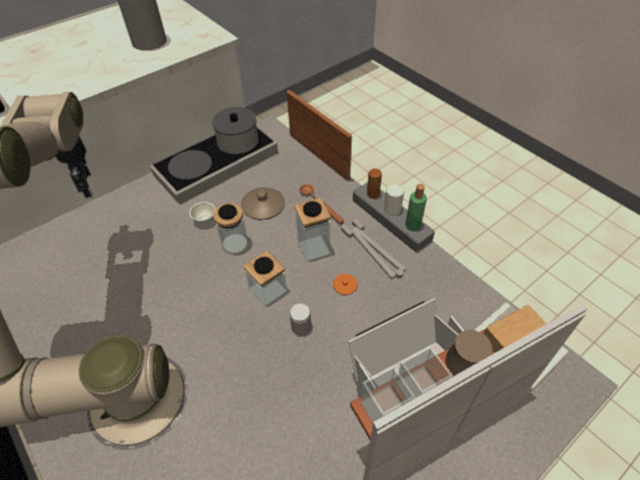

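View pics/top0.png

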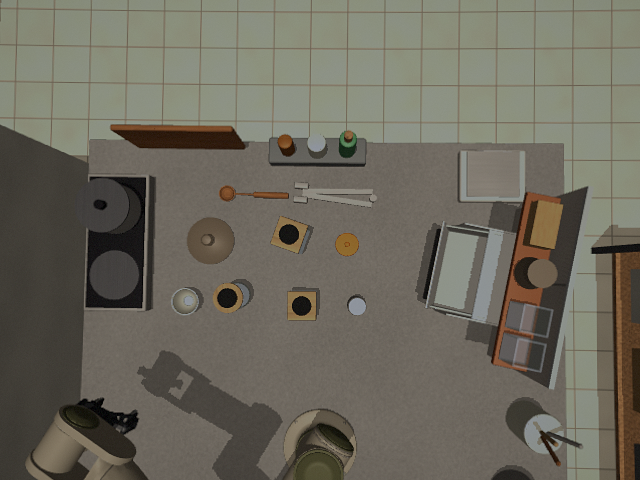

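The side view shows three jars with black-padded lids: tall (312,210), short (265,267) and round (228,212). The bin is tilted out at about (395,335). In the top view the pads are at (289,234), (302,306) and (227,298), and the bin's panel edge runs along (435,265). Next I'll measure the pads and the panel from the depth data.

```bash
python3 - <<'E'
from h import *
for n,c,H in (("top",{"tall":(289,234),"short":(302,306),"round":(227,298)},0),("side",{"tall":(312,210),"short":(264,266),"round":(228,212)},0)):
    im=cv2.imread(f"pics/{n}0.png");g=im.max(2)
    d=np.load(f"{n}0.npy")
    for k,p in c.items():
        z={"tall":.188,"short":.128,"round":.158}[k]
        m=np.zeros_like(g);cv2.circle(m,p,15,1,-1)
        m=((g<45)&(m>0)).astype(np.uint8)
        q,l,s,ce=cv2.connectedComponentsWithStats(m);i=1+np.argmax(s[1:,4])
        dd=np.median(d[l==i]);print(n,k,s[i],ce[i].round(1),at_z(n,ce[i],z).round(4),at_depth(n,ce[i],dd).round(4))
# bin crop
im=cv2.imread("pics/top0.png");cv2.imwrite("pics/bint.png",cv2.resize(im[180:400,400:600],None,fx=2.7,fy=2.7,interpolation=cv2.INTER_CUBIC))
im=cv2.imread("pics/side0.png");cv2.imwrite("pics/bins.png",cv2.resize(im[280:470,320:520],None,fx=3,fy=3,interpolation=cv2.INTER_CUBIC))
d=np.load("top0.npy")
for r in (225,235,245,255,265,275,285,295,305,315):
    print(r,[tuple((at_depth("top",(c,r),d[r,c])[1:]*1000).astype(int)) for c in range(416,450,2) if d[r,c]>0])
print("x of rows",[at_z("top",(435,r),.18)[0].round(3) for r in (225,265,315)])
E
```

```text
top tall [279 224  20  20 300] [288.4 233.8] [0.6416 0.0924 0.188 ] [0.6416 0.0925 0.1873]
top short [292 296  19  19 280] [301.1 305.4] [0.4408 0.058  0.128 ] [0.4407 0.058  0.1275]
top round [217 288  20  20 295] [226.7 297.7] [0.4615 0.2658 0.158 ] [0.4615 0.2658 0.1578]
side tall [304 202  17  14 190] [311.9 208.6] [0.6375 0.0868 0.188 ] [0.6378 0.0872 0.1875]
side short [255 258  18  16 222] [263.3 265.2] [0.4368 0.0529 0.128 ] [0.4371 0.0536 0.127 ]
side round [219 205  17  14 181] [227.1 211.6] [0.4584 0.2604 0.158 ] [0.4587 0.2611 0.1573]
225 [(np.int64(-291), np.int64(-2)), (np.int64(-296), np.int64(7)), (np.int64(-303), np.int64(0)), (np.int64(-309), np.int64(4)), (np.int64(-316), np.int64(-2)), (np.int64(-321), np.int64(4)), (np.int64(-327), np.int64(4)), (np.int64(-334), np.int64(1)), (np.int64(-341), np.int64(0)), (np.int64(-347), np.int64(-1)), (np.int64(-353), np.int64(0)), (np.int64(-361), np.int64(-5)), (np.int64(-366), np.int64(-1)), (np.int64(-330), np.int64(178)), (np.int64(-339), np.int64(164)), (np.int64(-352), np.int64(132)), (np.int64(-389), np.int64(4))]
235 
[... 4276 characters left out ...]
nt64(-367), np.int64(50)), (np.int64(-372), np.int64(52)), (np.int64(-378), np.int64(52))]
315 [(np.int64(-293), np.int64(-2)), (np.int64(-299), np.int64(0)), (np.int64(-305), np.int64(-2)), (np.int64(-312), np.int64(-5)), (np.int64(-317), np.int64(0)), (np.int64(-323), np.int64(3)), (np.int64(-329), np.int64(1)), (np.int64(-336), np.int64(-3)), (np.int64(-343), np.int64(-3)), (np.int64(-348), np.int64(1)), (np.int64(-354), np.int64(1)), (np.int64(-360), np.int64(0)), (np.int64(-366), np.int64(1)), (np.int64(-374), np.int64(-3)), (np.int64(-379), np.int64(-1)), (np.int64(-385), np.int64(-1)), (np.int64(-349), np.int64(172))]
x of rows [np.float64(0.672), np.float64(0.561), np.float64(0.425)]
```

```bash
sleep 1; ls pics
```

```text
bins.png
bint.png
side0.png
top0.png
```

The top and side views agree to about 4 mm, so I'll use their averages: tall (0.640, 0.090) and short (0.439, 0.055). The bin is tilted about 0.33 rad and its push direction is about (-0.19, -0.98). Next I'll shut the fingers and move over the tall jar.

Request:
{"api": "step_arm", "payload": {"steps": [0,-0.958,-0.426,-0.08,0,0,0,0,-0.958,-0.426,-0.08,0,0,0,0,-0.958,-0.426,-0.08,0,0,0,0,-0.958,-0.426,-0.08,0,0,0,0,-0.958,-0.426,-0.08,0,0,0,0,-0.958,-0.426,-0.08,0,0,0,0,-0.958,-0.426,-0.08,0,0,0,0,-0.958,-0.426,-0.08,0,0,0]}}

```text
time_s: 2.5
position: [0.4112, 0.3034, 0.2723]
tool_rot: [[-0.944, 0.331, 0.0], [0.331, 0.944, 0.0], [-0.0, 0.0, -1.0]]
ft_force: [-1.3, 1.0, -0.7]
grip_width: -0.0001
```

Request:
{"api": "step_arm", "payload": {"steps": [0,-0.958,-0.426,0,0,0,0,0,-0.958,-0.426,0,0,0,0,0,-0.958,-0.426,0,0,0,0,0,-0.958,-0.426,0,0,0,0,0,-0.958,-0.426,0,0,0,0,0,-0.958,-0.426,0,0,0,0,0,-0.958,-0.426,0,0,0,0,0,-0.958,-0.426,0,0,0,0,0,-0.958,-0.426,0,0,0,0]}}

```text
time_s: 3.4
position: [0.6388, 0.0915, 0.2721]
tool_rot: [[-0.945, 0.326, -0.001], [0.326, 0.945, 0.0], [0.001, 0.0, -1.0]]
ft_force: [-0.6, 0.2, 0.5]
grip_width: -0.0
```

Request:
{"api": "step_arm", "payload": {"steps": [0,0,0,0.1,0,0,0,0,0,0,0.167,0,0,0,0,0,0,0.167,0,0,0,0,0,0,0.167,0,0,0]}}

```text
time_s: 3.8
position: [0.6391, 0.0912, 0.2234]
tool_rot: [[-0.945, 0.326, 0.001], [0.326, 0.945, 0.0], [-0.001, 0.0, -1.0]]
ft_force: [0.8, -0.4, 0.3]
grip_width: -0.0002
```

Request:
{"api": "step_arm", "payload": {"steps": [0,0,0,0.02,0,0,0,0,0,0,0.04,0,0,0,0,0,0,0.05,0,0,0,0,0,0,0.05,0,0,0]}}

```text
time_s: 4.2
position: [0.6394, 0.0898, 0.2068]
tool_rot: [[-0.945, 0.328, -0.001], [0.328, 0.945, 0.0], [0.001, -0.0, -1.0]]
ft_force: [-0.3, -0.5, 0.2]
grip_width: -0.0001
```

Request:
{"api": "step_arm", "payload": {"steps": [0,0,0,0.005,0,0,0,0,0,0,0.01,0,0,0,0,0,0,0.015,0,0,0,0,0,0,0.02,0,0,0,0,0,0,0.025,0,0,0,0,0,0,0.03,0,0,0,0,0,0,0.035,0,0,0,0,0,0,0.04,0,0,0,0,0,0,0.045,0,0,0,0,0,0,0.05,0,0,0]}}

```text
time_s: 5.2
position: [0.6396, 0.0898, 0.1923]
tool_rot: [[-0.945, 0.328, 0.0], [0.328, 0.945, -0.0], [-0.0, 0.0, -1.0]]
ft_force: [-0.4, -0.9, 4.6]
grip_width: -0.0
```

Request:
{"api": "step_arm", "payload": {"steps": [0,0,0,0.004,0,0,0,0,0,0,0.008,0,0,0,0,0,0,0.008,0,0,0]}}

```text
time_s: 5.5
position: [0.6397, 0.0898, 0.1903]
tool_rot: [[-0.945, 0.328, 0.001], [0.328, 0.945, -0.0], [-0.001, 0.0, -1.0]]
ft_force: [-1.6, -1.2, 8.4]
grip_width: 0.0002
```

Request:
{"api": "step_arm", "payload": {"steps": [0,0,0,0.003,0,0,0,0,0,0,0.003,0,0,0]}}

```text
time_s: 5.7
position: [0.6397, 0.0898, 0.1898]
tool_rot: [[-0.945, 0.328, 0.001], [0.328, 0.945, -0.0], [-0.001, 0.0, -1.0]]
ft_force: [-1.9, -0.9, 10.3]
grip_width: -0.0002
```

Force now climbs at about 3 N per mm, so only the pad is giving and the lid is on its stop. I'll go a touch further, then back off.

Request:
{"api": "step_arm", "payload": {"steps": [0,0,0,0.003,0,0,0,0,0,0,0.003,0,0,0]}}

```text
time_s: 5.9
position: [0.6397, 0.0898, 0.1892]
tool_rot: [[-0.945, 0.328, 0.002], [0.328, 0.945, -0.0], [-0.002, 0.0, -1.0]]
ft_force: [-2.7, -1.5, 12.2]
grip_width: -0.0001
```

Request:
{"api": "step_arm", "payload": {"steps": [0,0,0,-0.02,0,0,0,0,0,0,-0.06,0,0,0,0,0,0,-0.2,0,0,0,0,0,0,-0.2,0,0,0]}}

```text
time_s: 6.3
position: [0.6408, 0.0899, 0.2535]
tool_rot: [[-0.945, 0.327, 0.009], [0.327, 0.945, -0.0], [-0.008, 0.003, -1.0]]
ft_force: [1.0, 0.2, -0.1]
grip_width: -0.0001
```

Request:
{"api": "step_arm", "payload": {"steps": [0,0.593,-0.327,0,0,0,0,0,0.593,-0.327,0,0,0,0,0,0.593,-0.327,0,0,0,0,0,0.593,-0.327,0,0,0,0,0,0.593,-0.327,0,0,0,0,0,0.593,-0.327,0,0,0,0]}}

```text
time_s: 6.9
position: [0.4387, 0.0554, 0.2486]
tool_rot: [[-0.945, 0.328, 0.001], [0.328, 0.945, -0.0], [-0.001, 0.0, -1.0]]
ft_force: [-0.7, -0.5, 0.3]
grip_width: 0.0001
```

```bash
python3 - <<'E'
from h import *
for n,p in (("top",(288,234)),("side",(312,210))):
    im,d=imaging.get_image(n);cv2.imwrite(f"pics/{n}1.png",im)
    g=im.max(2);m=np.zeros_like(g);cv2.circle(m,p,15,1,-1)
    m=((g<45)&(m>0)).astype(np.uint8)
    q,l,s,ce=cv2.connectedComponentsWithStats(m);i=1+np.argmax(s[1:,4]);dd=np.median(d[l==i])
    print(n,s[i],at_depth(n,ce[i],dd).round(4))
print(env.observe()["position"])
E
```

```text
top [279 225  20  19 296] [0.6419 0.0922 0.1758]
side [304 205  17  14 187] [0.6384 0.0886 0.1746]
[0.44034837 0.05535714 0.24831083]
```

The tall pad now measures 0.1758 m, so that lid is home and its jar hasn't moved. Now the short jar.

Request:
{"api": "step_arm", "payload": {"steps": [0,0,0,0.15,0,0,0,0,0,0,0.25,0,0,0,0,0,0,0.3,0,0,0,0,0,0,0.33,0,0,0,0,0,0,0.337,0,0,0]}}

```text
time_s: 7.5
position: [0.44, 0.0554, 0.1461]
tool_rot: [[-0.945, 0.327, -0.001], [0.327, 0.945, 0.0], [0.001, -0.0, -1.0]]
ft_force: [0.1, 0.1, 0.4]
grip_width: -0.0003
```

Request:
{"api": "step_arm", "payload": {"steps": [0,0,0,0.005,0,0,0,0,0,0,0.01,0,0,0,0,0,0,0.015,0,0,0,0,0,0,0.02,0,0,0,0,0,0,0.025,0,0,0,0,0,0,0.03,0,0,0,0,0,0,0.035,0,0,0,0,0,0,0.04,0,0,0,0,0,0,0.045,0,0,0,0,0,0,0.05,0,0,0]}}

```text
time_s: 8.5
position: [0.4397, 0.0554, 0.132]
tool_rot: [[-0.945, 0.328, 0.001], [0.328, 0.945, -0.0], [-0.001, 0.0, -1.0]]
ft_force: [3.7, 1.3, 5.4]
grip_width: 0.0002
```

Request:
{"api": "step_arm", "payload": {"steps": [0,0,0,0.004,0,0,0,0,0,0,0.008,0,0,0,0,0,0,0.008,0,0,0]}}

```text
time_s: 8.8
position: [0.4399, 0.0554, 0.1299]
tool_rot: [[-0.945, 0.328, 0.002], [0.328, 0.945, -0.0], [-0.002, 0.0, -1.0]]
ft_force: [2.6, -0.3, 9.5]
grip_width: 0.0003
```

Request:
{"api": "step_arm", "payload": {"steps": [0,0,0,0.004,0,0,0,0,0,0,0.004,0,0,0]}}

```text
time_s: 9.0
position: [0.4399, 0.0554, 0.1289]
tool_rot: [[-0.945, 0.328, 0.002], [0.328, 0.945, -0.0], [-0.002, 0.0, -1.0]]
ft_force: [3.2, 1.3, 11.7]
grip_width: 0.0001
```

Request:
{"api": "step_arm", "payload": {"steps": [0,0,0,-0.02,0,0,0,0,0,0,-0.06,0,0,0,0,0,0,-0.2,0,0,0,0,0,0,-0.35,0,0,0,0,0,0,-0.5,0,0,0,0,0,0,-0.5,0,0,0]}}

```text
time_s: 9.6
position: [0.4401, 0.0553, 0.2826]
tool_rot: [[-0.945, 0.327, 0.007], [0.327, 0.945, -0.001], [-0.007, 0.001, -1.0]]
ft_force: [-0.5, -0.4, -0.5]
grip_width: 0.0001
```

Request:
{"api": "step_arm", "payload": {"steps": [0,-0.71,-0.72,-0.1,0,0,0,0,-0.71,-0.72,-0.1,0,0,0,0,-0.71,-0.72,-0.1,0,0,0,0,-0.71,-0.72,-0.1,0,0,0,0,-0.71,-0.72,-0.1,0,0,0,0,-0.71,-0.72,-0.1,0,0,0,0,-0.71,-0.72,-0.1,0,0,0,0,-0.71,-0.72,-0.1,0,0,0]}}

```text
time_s: 10.4
position: [0.5694, -0.2192, 0.306]
tool_rot: [[-0.944, 0.329, -0.004], [0.329, 0.944, 0.002], [0.005, 0.001, -1.0]]
ft_force: [-1.0, 0.5, 1.0]
grip_width: -0.0001
```

Request:
{"api": "step_arm", "payload": {"steps": [0,0,0,0,0.18,-0.03,0,0,0,0,0,0.36,-0.06,0,0,0,0,0,0.54,-0.09,0,0,0,0,0,0.66,-0.1,0,0,0,0,0,0.66,-0.1,0]}}

```text
time_s: 10.9
position: [0.5693, -0.2151, 0.3069]
tool_rot: [[-0.95, 0.298, -0.092], [0.304, 0.816, -0.492], [-0.071, -0.495, -0.866]]
ft_force: [-0.3, -0.1, -1.0]
grip_width: -0.0003
```

```bash
python3 - <<'E'
from h import *
for n,p,lo in (("top",(301,305),0),("side",(264,268),0)):
    im,d=imaging.get_image(n);cv2.imwrite(f"pics/{n}2.png",im)
    g=im.max(2);m=np.zeros_like(g);cv2.circle(m,p,15,1,-1)
    m=((g<45)&(m>0)).astype(np.uint8)
    q,l,s,ce=cv2.connectedComponentsWithStats(m);i=1+np.argmax(s[1:,4]);dd=np.median(d[l==i])
    print(n,s[i],at_depth(n,ce[i],dd).round(4))
o=env.observe();print(o["position"],o["q"],o["tool_rot"][:,2])
E
```

```text
top [292 296  19  19 279] [0.4408 0.058  0.1157]
side [255 260  18  16 218] [0.4373 0.0535 0.1159]
[ 0.56948954 -0.21718909  0.30807471] [-20.83899504  25.98230071  62.92999284 -29.43884442  85.8164278
 -91.00935125] [-0.09080288 -0.48993165 -0.86701892]
```

View pics/side2.png

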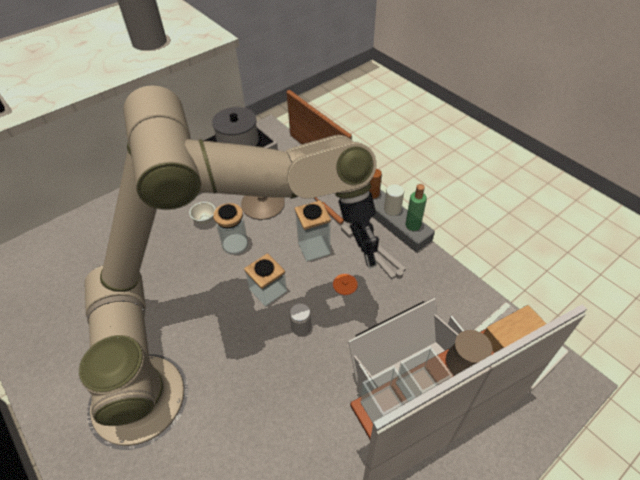

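View pics/top2.png

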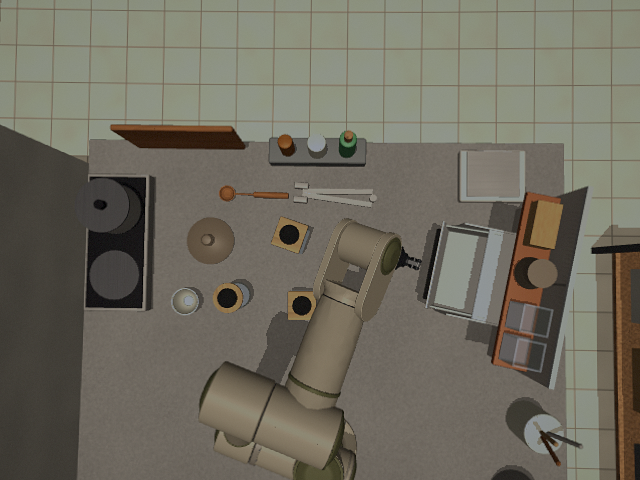

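The short pad measures 0.116 m, so that lid is home. The pictures show the jars unmoved and the fingertips at (417,262) in the top view, in front of the bin's strip. Next I'll tilt further and check clearance.

Request:
{"api": "step_arm", "payload": {"steps": [0,0,0,0,0.18,-0.03,0,0,0,0,0,0.36,-0.06,0,0,0,0,0,0.55,-0.09,0,0,0,0,0,0.55,-0.09,0]}}

```text
time_s: 11.4
position: [0.5693, -0.2174, 0.3057]
tool_rot: [[-0.958, 0.247, -0.147], [0.26, 0.531, -0.806], [-0.121, -0.811, -0.573]]
ft_force: [-0.2, 0.4, -0.7]
grip_width: -0.0001
```

```bash
python3 - <<'E'
from h import *
o=env.observe();R=o["tool_rot"];p=o["position"];print(p,o["q"],R[:,2])
n=np.array([-.187,-.982,0])
for off,z in ((.04,.152),(.004,.152),(-.041+.0,.152)):
    tip=np.array([.5606,-.305,z])-np.array([.187,.982,0])*(-off)
    tcp=tip-.017*R[:,2]
    print(off,tcp.round(4),(R.T@(tcp-p)/.3).round(3))
print("n in tool /10mm",(R.T@n*.01/.3).round(4), "up",(R.T@[0,0,.1]/.3).round(4))
E
```

```text
[ 0.56928753 -0.21736897  0.30573754] [-13.41593461  29.26093689  69.49032021 -55.64943319  82.48631908
 -76.06261956] [-0.14698491 -0.80641447 -0.57279241]
0.04 [ 0.5706 -0.252   0.1617] [0.024 0.329 0.367]
0.004 [ 0.5638 -0.2874  0.1617] [0.015 0.261 0.466]
-0.041 [ 0.5554 -0.3316  0.1617] [0.003 0.176 0.589]
n in tool /10mm [-0.0026 -0.0189  0.0273] up [-0.0403 -0.2702 -0.1909]
```

Request:
{"api": "step_arm", "payload": {"steps": [0,0.006,0.082,0.092,0,0,0,0,0.012,0.164,0.184,0,0,0,0,0.018,0.247,0.275,0,0,0,0,0.024,0.329,0.367,0,0,0,0,0.024,0.329,0.367,0,0,0]}}

```text
time_s: 11.9
position: [0.5699, -0.2547, 0.1606]
tool_rot: [[-0.956, 0.25, -0.152], [0.267, 0.533, -0.803], [-0.119, -0.809, -0.576]]
ft_force: [-0.2, 0.5, 0.4]
grip_width: -0.0004
```

```bash
python3 - <<'E'
from h import *
for n in ("top","side"):
    im,d=imaging.get_image(n);cv2.imwrite(f"pics/{n}3.png",im)
a=cv2.imread("pics/top3.png")[190:340,300:540];b=cv2.imread("pics/side3.png")[190:390,260:500]
cv2.imwrite("pics/c3.png",np.vstack([cv2.resize(a,(400,250)),cv2.resize(b,(400,333))]))
o=env.observe();print(o["position"],o["q"],o["ft_force"])
E
```

```text
[ 0.57178763 -0.25415604  0.16582615] [-16.77966791  38.05075311  78.58090175 -59.95045554  70.11578004
 -61.85325728] [ 0.48981007 -0.72285604 -0.01533826]
```

View pics/c3.png

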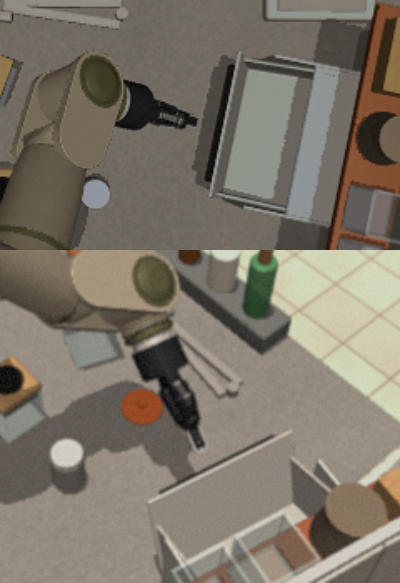

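The tip is in front of the strip, about 40 mm short of it and clear of everything else. I'll advance along the push direction.

Request:
{"api": "step_arm", "payload": {"steps": [0,-0.004,-0.0284,0.041,0,0,0,0,-0.0078,-0.0567,0.082,0,0,0,0,-0.009,-0.066,0.0956,0,0,0,0,-0.0104,-0.0756,0.109,0,0,0,0,-0.0117,-0.085,0.123,0,0,0]}}

```text
time_s: 12.5
position: [0.5633, -0.2978, 0.1648]
tool_rot: [[-0.957, 0.252, -0.144], [0.261, 0.529, -0.807], [-0.127, -0.81, -0.572]]
ft_force: [0.6, 2.1, 0.4]
grip_width: 0.0003
```

Request:
{"api": "step_arm", "payload": {"steps": [0,-0.001,-0.0076,0.011,0,0,0,0,-0.002,-0.015,0.022,0,0,0,0,-0.003,-0.0227,0.0328,0,0,0,0,-0.004,-0.03,0.0437,0,0,0,0,-0.0052,-0.0378,0.0546,0,0,0]}}

```text
time_s: 13.0
position: [0.5596, -0.3174, 0.1644]
tool_rot: [[-0.957, 0.252, -0.145], [0.261, 0.529, -0.807], [-0.127, -0.811, -0.572]]
ft_force: [-1.2, 1.2, 0.1]
grip_width: -0.0001
```

Request:
{"api": "step_arm", "payload": {"steps": [0,-0.0008,-0.0057,0.0082,0,0,0,0,-0.0016,-0.0113,0.0164,0,0,0,0,-0.0024,-0.017,0.0246,0,0,0,0,-0.0031,-0.0227,0.0328,0,0,0]}}

```text
time_s: 13.4
position: [0.5574, -0.3291, 0.1645]
tool_rot: [[-0.957, 0.252, -0.145], [0.261, 0.529, -0.807], [-0.127, -0.811, -0.572]]
ft_force: [0.2, 0.3, 1.8]
grip_width: -0.0002
```

Request:
{"api": "step_arm", "payload": {"steps": [0,-0.0005,-0.0038,0.0055,0,0,0,0,-0.001,-0.0076,0.011,0,0,0]}}

```text
time_s: 13.6
position: [0.5567, -0.3326, 0.1646]
tool_rot: [[-0.957, 0.252, -0.144], [0.261, 0.529, -0.807], [-0.127, -0.81, -0.572]]
ft_force: [0.5, 7.1, 3.1]
grip_width: 0.0002
```

Request:
{"api": "step_arm", "payload": {"steps": [0,-0.0004,-0.0028,0.0041,0,0,0,0,-0.0004,-0.0028,0.0041,0,0,0]}}

```text
time_s: 13.8
position: [0.5565, -0.3335, 0.1645]
tool_rot: [[-0.957, 0.252, -0.144], [0.261, 0.53, -0.807], [-0.127, -0.81, -0.573]]
ft_force: [-0.4, 10.3, 4.4]
grip_width: -0.0003
```

Request:
{"api": "step_arm", "payload": {"steps": [0,-0.0003,-0.0019,0.0027,0,0,0,0,-0.0003,-0.0019,0.0027,0,0,0]}}

```text
time_s: 14.0
position: [0.5564, -0.3342, 0.1646]
tool_rot: [[-0.957, 0.251, -0.144], [0.26, 0.53, -0.807], [-0.127, -0.81, -0.573]]
ft_force: [1.2, 11.6, 3.1]
grip_width: 0.0001
```

Force is rising at the pad's own stiffness and the position matches the predicted shut pose. I'll back straight off and look.

Request:
{"api": "step_arm", "payload": {"steps": [0,-0.0003,-0.0019,0.0027,0,0,0,0,-0.0003,-0.0019,0.0027,0,0,0]}}

```text
time_s: 14.2
position: [0.5563, -0.3349, 0.1645]
tool_rot: [[-0.957, 0.251, -0.144], [0.26, 0.53, -0.807], [-0.127, -0.81, -0.573]]
ft_force: [0.3, 13.3, 4.2]
grip_width: 0.0001
```

Request:
{"api": "step_arm", "payload": {"steps": [0,0.0013,0.0095,-0.0137,0,0,0,0,0.004,0.0284,-0.041,0,0,0,0,0.0104,0.0756,-0.109,0,0,0,0,0.0182,0.132,-0.191,0,0,0,0,0.0182,0.132,-0.191,0,0,0]}}

```text
time_s: 14.7
position: [0.5699, -0.2648, 0.1643]
tool_rot: [[-0.958, 0.25, -0.142], [0.258, 0.53, -0.808], [-0.126, -0.81, -0.572]]
ft_force: [-0.3, -0.3, -0.1]
grip_width: 0.0001
```

Request:
{"api": "step_arm", "payload": {"steps": [0,-0.06,-0.4,-0.29,0,0,0,0,-0.06,-0.4,-0.29,0,0,0,0,-0.06,-0.4,-0.29,0,0,0,0,-0.06,-0.4,-0.29,0,0,0,0,-0.06,-0.4,-0.29,0,0,0]}}

```text
time_s: 15.2
position: [0.5685, -0.2658, 0.3145]
tool_rot: [[-0.957, 0.253, -0.144], [0.262, 0.528, -0.808], [-0.129, -0.81, -0.572]]
ft_force: [-0.7, 0.1, -0.5]
grip_width: -0.0001
```

```bash
python3 - <<'E'
from h import *
for n in ("top","side"):
    im,d=imaging.get_image(n);cv2.imwrite(f"pics/{n}4.png",im);np.save(f"{n}4.npy",d)
a=cv2.imread("pics/top4.png")[170:400,150:600];b=cv2.imread("pics/side4.png")[170:450,180:540]
cv2.imwrite("pics/c4.png",np.vstack([cv2.resize(a,(510,260)),cv2.resize(b,(510,330))]))
d=np.load("top4.npy")
for r in (235,265,295):
    print(r,[tuple(int(v) for v in at_depth("top",(c,r),d[r,c])[1:]*1000) for c in range(432,464,2) if d[r,c]>0])
for n,P in (("top",{"tall":(289,234),"short":(302,306),"round":(227,298)}),("side",{"tall":(312,212),"short":(264,268),"round":(228,212)})):
    im=cv2.imread(f"pics/{n}4.png");g=im.max(2);d=np.load(f"{n}4.npy")
    for k,p in P.items():
        m=np.zeros_like(g);cv2.circle(m,p,15,1,-1);m=((g<45)&(m>0)).astype(np.uint8)
        q,l,s,ce=cv2.connectedComponentsWithStats(m)
        if q<2: print(n,k,"hidden");continue
        i=1+np.argmax(s[1:,4]);print(n,k,s[i,4],at_depth(n,ce[i],np.median(d[l==i])).round(4))
o=env.observe();print(o["time_s"],o["position"],o["ft_force"])
E
```

```text
235 [(-341, -1), (-346, 6), (-353, 0), (-359, 0), (-366, 0), (-373, -5), (-379, -3), (-384, 2), (-376, 59), (-375, 86), (-362, 159), (-362, 181), (-368, 178), (-374, 176), (-377, 185), (-423, 40)]
265 [(-273, 319), (-347, 2), (-353, 1), (-361, -3), (-368, -6), (-358, 62), (-357, 91), (-345, 162), (-347, 179), (-352, 181), (-358, 177), (-363, 180), (-406, 37), (-412, 37), (-416, 43), (-423, 39)]
295 [(-341, 1), (-340, 37), (-341, 60), (-329, 139), (-329, 162), (-330, 180), (-337, 175), (-340, 184), (-346, 183), (-386, 42), (-394, 38), (-400, 36), (-405, 40), (-412, 38), (-418, 38), (-423, 39)]
top tall 295 [0.6418 0.0922 0.1758]
top short 204 [0.4431 0.0639 0.1159]
top round 294 [0.4616 0.2659 0.1579]
side tall 190 [0.6382 0.0884 0.1751]
side short 216 [0.437  0.0534 0.116 ]
side round 175 [0.4585 0.2611 0.1573]
15.3 [ 0.56828911 -0.26572282  0.3121272 ] [ 1.44404485 -0.1079018  -0.80807124]
```

View pics/c4.png

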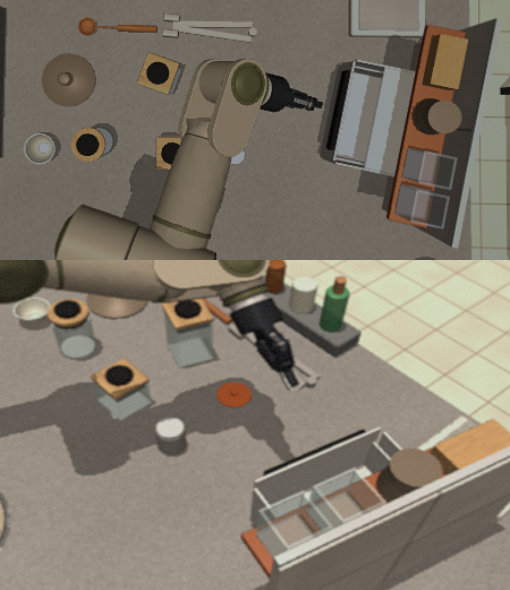

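```bash
python3 -c "
from h import *
print(close_job())"
```

```text
the job is handed in; nothing more can be done
None
```

I pressed the tall jar's lid home, then the short jar's lid, then pushed the bin shut. I used only the closed fingertips on the rubber pads. The job was handed in at about 15.3 s of the 54 s allowed, with the arm clear of everything.

| Item | Last check | Expected |
|---|---|---|
| Tall jar pad height | 0.175–0.176 m | 0.176 m (home) |
| Short jar pad height | 0.116 m | 0.116 m (home) |
| Round jar pad height | 0.157–0.158 m | 0.158 m (still raised) |
| Bin front panel | upright, top edge about 0.18 m | upright, 0.185 m (shut) |

- **Push forces:** the hardest pushes were about 12 N on each lid and 14 N on the bin. All three ended with only the pad still giving, which fits each part being against its stop.
- **Jars and other objects:** the tall and round jars stayed in place within measurement noise. The short jar matched in the side view, but in the last top view the arm partly hid its pad, so that reading was about 6 mm off. A top view taken after its press but before the bin push showed it unmoved. The arm was not in contact with any of the loose objects I could see, but I did not measure their positions again.
- **Camera disagreement:** the two cameras differed by 4–5 mm sideways on the pads, so I pressed at the average of the two.
- **Bin limit:** depth noise leaves about 0.02 rad of uncertainty, so "fully shut" rests on the push force and the final push position as well as the picture.

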